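# Crack the sealed lid of the dry box and hold it ajar

### The arm

A 7-joint arm with a two-finger parallel gripper is mounted at the origin on the work surface; the furniture and walls round the work are solid. World frame = base frame: x ahead of the robot, y to its left, z up, the work surface at z = 0. Lengths are in m, angles in rad, forces in N, time in s.
With the tool pointing down it reaches from about 0.35 to 0.9 m from the base axis. Payload 8.1 kg.
Tool frame: the origin (TCP) lies on the mounting face of the last link; the fingertips stand ahead of it and the grasp point (between the pads) lies 159 mm ahead of it (manip.finger_overhang is the z of the fingertips in the tool frame, in m); z points along the fingers, y is the line along which they close (so a half turn about z gives the same grasp; the last joint's range is limited). The gripper opens to 92 mm and grips with 3 to 60 N. Pads are 19 mm wide; open, the fingers measure 130 mm over their backs; the gripper's body (75 mm by 190 mm) begins 47 mm behind the grasp point.
Start: joints at [1.007, 0.434, 0.025, 1.573, -0.012, 1.134, -0.075], TCP at [0.278, -0.56, 0.405] pointing down, gripper open.
Joint ranges: [-2.62, 2.62], [-0.44, 2.09], [-1.27, 1.32], [0.08, 2.57], [-1.32, 4.46], [0.12, 2], [-2.74, 2.74]. Speed limits (rad/s): [2.22, 2.22, 3.01, 3.01, 3.14, 3.14, 3.14].

### API

Orientations are given as [roll, pitch, yaw] about the fixed x, y, z axes, in that order (R = Rz(yaw) Ry(pitch) Rx(roll)).
In Python, from bench import manip gives the robot as it stands.
- The arm moves only by the shell command python3 -m creep 'ROWS' [FORCE]. ROWS is JSON, a list of rows, each a list of 5 numbers: the opening, from 0 (shut) to 1 (fully open), then the shift along the tool's x, y, z in units of 150 mm (1.0 is 150 mm), then the turn about the tool's z in units of 30 degrees (1.0 is 30 degrees). A call has 1 to 12 rows; each row is the pose to reach, as a shift and turn from the pose commanded when the call began, along the tool's axes at that moment; what a row does not reach only later rows make up. A row lasts 1/12 s, in which the tool goes at most 41.7 mm and 7.16 degrees, less where a joint would pass 70% of its speed; a pose out of reach is approached as far as the arm can. A call with a number of a shift or a turn outside -1 to 1 is refused whole. A call with a gripper value outside its range is refused whole. The fingers move at their own pace and stop on an object; FORCE is the grip in N (left out, the last holds). Time passes only in rows, so rows that repeat a pose let the fingers close. It gives the time, the measured TCP pose, the force, the opening and the grip force at its end, in the units of the state.
- manip.observe(): the state, without advancing time (a new reading comes with each control period).
- manip.capture(name): name is "scene" or "top" or "wrist"; returns a dict with "color" (400x640x3 uint8, red, green, blue), "mtx" (3x3 intrinsics, pixels), "R" (3x3) and "t" (3): a world point X has camera coordinates R X + t. Camera axes: x right, y down, z forward; pixel columns grow to the right and rows downward; lengths in m; the calibration is good to about 2 mm. A picture is of the moment at which its call begins. There is no depth.
- manip.sign_off(): hands the job in; it is judged then, once.
Trained networks look in the newest picture that a camera, given by its name, has taken for a name from the list of things; names that differ only in an ending like _2 or _b are one class to them, and where a whole thing is asked for, a point or a joint stands for the part that bears it (a point fixed in the world has none). Each returns a list of dicts, best first, with "p" (0 to 1); they miss things now and then, are a little off and sometimes report something else, mostly with a low value. They report only what shows in the picture. A call takes as long as a camera call.
- manip.cut_out(camera, thing): "pixels" (400x640 bool, what is visible of it).
- manip.spot_point(camera, thing): "xyz" ([x, y, z] in m, in the coordinates of the camera as it stood for that picture, good to about 4 mm: a listed point, or the origin of a listed thing).
The state is a dict: "time": time; "joint_pos": joint angles; "qvel": joint speeds; "tau": joint torques, N m; "tool_pos": TCP position; "tool_rot": TCP orientation; "contact_force": force on the tool from outside, world axes, zero at the start; "moment": the same for the moment, N m; "finger_gap": finger opening in m; "grip_force": force on a finger pad.
Only numpy, scipy, OpenCV 4.12 (cv2) and the standard library are available. Lean on these libraries where they do the work, as an engineer would, in place of code of your own. Each camera call takes 0.05 s, during which the arm holds its last target. There are 200 camera calls.

### The job

The wooden dry box has a stuck lid that should be aired. Swing its front door well open (60 degrees or more) by the upright handle so that the hood on the door no longer covers the lid, then take the lid by its steel pull bar and pull up until the sticky seal lets go. Finish still gripping the bar, holding the lid slightly ajar and still with a gap of about 3 cm at its front edge: never throw the lid wide open, leave the door open, and leave the other things on the table where they are.

Things in the scene. Friction and masses are not known exactly. Their poses are not given: they have to be found in the camera images.
- dry_box: Box of pale wood fixed to the table, 160 mm deep (its x), 170 mm wide (its y), 110 mm high, closed by a white lid 12 mm thick (top at 125 mm). Origin: centre of its underside on the table; front faces its -x, +y is left as seen from the robot, z up. A wooden door with a hood stands before its front.
- door (a joint): Angle (rad) of the door about the upright hinge at the box's right front corner (-y). 0 shut, grows as the handle side swings towards the robot (counter-clockwise from above), to 1.7; stays where left; starts at 0 to 0.55. Panel 170 x 10 mm, top at 178 mm; a level leaf at its top (80 mm wide, underside at 172 mm) reaches 77 mm back over the pull bar; from 0.9 rad it leaves the bar clear.
- door_handle (a point): Point on the axis of the door's handle, 150 mm above the table: an upright round steel bar, 10 mm in diameter, from 70 to 171 mm height, axis 35 mm before the door's face, 140 mm from the hinge along the door and 40 mm out. Above 125 mm nothing is beside it: pinch it from above, it turns freely between the fingers. Moves with the door.
- door_hinge (a point): Point on the door's upright hinge axis, at the height of the handle point (150 mm).
- lid (a joint): Angle (rad) of the lid about the level hinge at its back edge. 0 shut and sealed, grows as the front rises. The seal resists with a peak: about 12 to 20 N of upward pull at the bar within the first 0.04 rad, then it fades out by about 0.08 rad (10 mm at the bar); beyond that only the lid's weight (a few N) pulls it shut; let go, it falls shut.
- pull_bar: The lid's pull: a level round steel bar, 12 mm in diameter, 72 mm long, on two posts, running front to back (the box's x). Origin: centre of the bar, 156 mm above the table when shut, 125 mm before the lid's hinge line and 43 mm above it. Moves with the lid. Free on both sides: pinch it from above across the box's y; 24 mm clear below it.
- lid_front (a point): Middle of the lid's lower front edge: when shut 113 mm above the table and 83 mm before the box's centre; its height less 113 mm is the gap. The hinge axis runs along the box's y at 113 mm height, 163 mm behind this edge (80 mm behind the box's centre).
- glue_bottle: Bystander: white glue bottle with a pointed nozzle, 39 mm wide, 134 mm tall, standing. Origin: centre of its underside.
- ribbon_spool: Bystander: small ribbon spool, 53 mm wide, 22 mm high. Origin: centre of its underside.
- tin_gold: Bystander: round tin, 64 mm wide, 34 mm high. Origin: centre of its underside.

How it is judged:
On the way, in this order (a step that is already met when the one before it is completed fails the run):
1. the front door is swung well open (past 0.9 rad) while the lid is still sealed (value of joint door above 0.9 rad and value of joint lid below 0.03 rad), for 0.2 s.
2. the lid is broken free of its seal by the pull bar (value of joint lid above 0.08 rad and contact force between the fingers and pull_bar above 0.5 N), for 0.2 s.
At the end, for the whole second after the job is handed in: The fingers hold the pull bar (contact force over 0.5 N) with the lid at rest between 0.10 and 0.31 rad open (a gap of about 16 to 50 mm at its front edge), and the front door still stands open by more than 0.8 rad (value of joint lid between 0.1 and 0.31 rad and velocity of joint lid between -0.05 and 0.05 rad/s and contact force between the fingers and pull_bar above 0.5 N and value of joint door above 0.8 rad); the arm keeps its last pose, push and grip.
It fails at once if the lid is thrown wide open (past 0.55 rad, a gap of about 85 mm) (value of joint lid above 0.55 rad).
It fails at once if a bystander is shifted by more than 30 mm (distance of any of glue_bottle, ribbon_spool, tin_gold from where it was at the start of the episode above 0.03 m).
It also fails if it takes over 51 s, if anything falls off the work surface, if the arm or the gripper's body presses on something with over 40 N, if the wrist force passes 120 N, or if a joint passes its speed limit or range.

## Working session

There is one attempt and no reset: what is moved stays moved. The work goes in short steps, Python scripts to look and compute and a shell command to move; the robot and the scene stay as the last step left them, time stands still between calls to the robot, and variables do not carry over. Pictures are saved under pics/ and viewed, at most 10 in all, crops included, and the job is handed in when it is done.

```bash
mkdir -p pics; cat > h.py <<'E'
import numpy as np, cv2
from bench import manip
from scipy.spatial.transform import Rotation as Ro
def look(cam,things,save=None):
    c=manip.capture(cam); R=np.array(c["R"]);t=np.array(c["t"])
    if save: cv2.imwrite(save,c["color"][:,:,::-1])
    for n in things:
        for d in manip.spot_point(cam,n)[:2]:
            print(cam,n,round(d["p"],2),np.round(R.T@(np.array(d["xyz"])-t),4))
    return c
def tool():
    s=manip.observe(); R=Ro.from_euler('xyz',s["tool_rot"]).as_matrix(); return s,R,np.array(s["tool_pos"])
def rel(target,ref=0.159):
    # target grasp point -> row units
    s,R,p=tool(); return np.round(R.T@(np.array(target)-(p+R[:,2]*ref))/0.15,3)
E
python3 - <<'E'
from h import *
T=["dry_box","door_handle","door_hinge","pull_bar","lid_front","glue_bottle","ribbon_spool","tin_gold"]
look("scene",T,"pics/s0.png"); look("top",T,"pics/t0.png")
s,R,p=tool();print(s,R,manip.finger_overhang)
E
```

```text
scene dry_box 0.84 [ 0.6143 -0.3309  0.0039]
scene door_handle 0.62 [ 0.4914 -0.2191  0.1524]
scene door_hinge 0.93 [ 0.4939 -0.3593  0.1522]
scene pull_bar 0.62 [ 0.5784 -0.3088  0.155 ]
scene lid_front 0.89 [ 0.5409 -0.2864  0.1141]
scene glue_bottle 0.91 [0.576  0.0228 0.0041]
scene tin_gold 0.87 [ 0.5021 -0.098  -0.0007]
top dry_box 0.76 [ 0.6133 -0.3347  0.0024]
top door_hinge 0.62 [ 0.5009 -0.3612  0.1493]
top pull_bar 0.55 [ 0.5767 -0.3096  0.1574]
top lid_front 0.55 [ 0.5784 -0.3105  0.1615]
top glue_bottle 0.89 [ 0.5749  0.0235 -0.001 ]
top ribbon_spool 0.94 [ 0.4482 -0.0544  0.0033]
top tin_gold 0.87 [ 0.5009 -0.1005 -0.0008]
{'time': 0.9, 'joint_pos': array([ 1.00738713,  0.43450305,  0.02498271,  1.57318522, -0.01161604,
        1.13400453, -0.07511692]), 'qvel': array([-0.00016182, -0.00058607,  0.00059285, -0.00051659,  0.00044106,
        0.00130487,  0.00127244]), 'tau': array([ 4.56841690e-04, -6.67655253e+01,  9.83745977e-01, -3.14808834e+01,
       -6.07163971e-02,  3.26219900e-02, -7.06196147e-05]), 'tool_pos': array([ 0.27791368, -0.5598235 ,  0.40474547]), 'tool_rot': array([ 3.14154869e+00, -1.31485518e-05,  4.60716442e-01]), 'contact_force': array([0.7369534 , 0.3542679 , 0.28662929]), 'moment': array([0.0205811 , 0.01333538, 0.02264311]), 'grip_force': 0.0, 'finger_gap': 0.0922069280761326} [[ 8.95734204e-01  4.44589962e-01  3.13224229e-05]
 [ 4.44589963e-01 -8.95734204e-01 -3.35320520e-05]
 [ 1.31485518e-05  4.39614408e-05 -9.99999999e-01]] 0.178
```

View pics/s0.png

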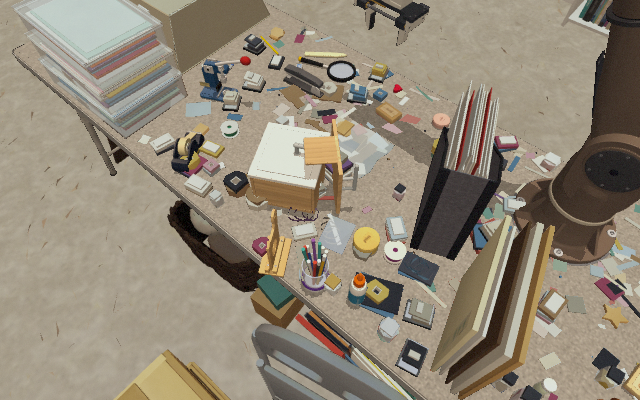

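View pics/t0.png

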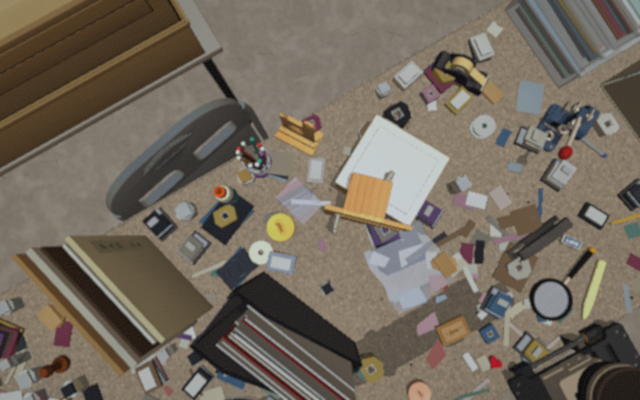

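The scene view has the box at (290,165), the door with hood at (330,150) and the handle near (352,180). A tall black file box stands between robot and box, at (460,170) in scene and (280,340) in top. I need its size for clearance.

```bash
python3 - <<'E'
from h import *
a=look("scene",["door_handle","pull_bar"]); b=look("top",["door_handle"])
A=cv2.resize(a["color"][80:290,320:520,::-1],None,fx=2.0,fy=2.0,interpolation=cv2.INTER_CUBIC)
B=cv2.resize(b["color"][190:400,190:390,::-1],None,fx=2.0,fy=2.0,interpolation=cv2.INTER_CUBIC)
cv2.imwrite("pics/c.png",np.hstack([A,B]))
E
```

```text
scene door_handle 0.91 [ 0.4895 -0.2182  0.1502]
scene pull_bar 0.56 [0.5733 0.0242 0.0026]
scene pull_bar 0.53 [ 0.5784 -0.3089  0.1527]
top door_handle 0.91 [ 0.4938 -0.2185  0.15  ]
```

View pics/c.png

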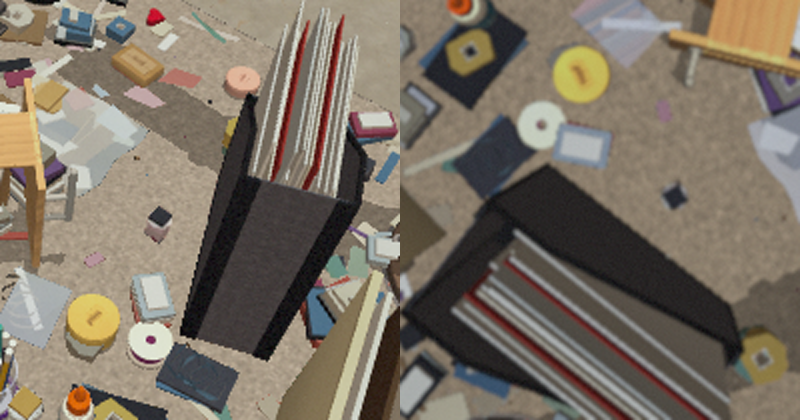

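```bash
python3 - <<'E'
from h import *
C={n:manip.capture(n) for n in("scene","top")}
def P(c):return np.array(c["mtx"])@np.c_[c["R"],c["t"]]
def ray0(c,u,z=0):
    R=np.array(c["R"]);o=-R.T@np.array(c["t"]);d=R.T@np.linalg.inv(c["mtx"])@[*u,1];return o+d*(z-o[2])/d[2]
def tri(a,b):
    X=cv2.triangulatePoints(P(C["scene"]),P(C["top"]),np.array(a,float).reshape(2,1),np.array(b,float).reshape(2,1))[:,0];return X[:3]/X[3]
print("bottom L",ray0(C["scene"],(411.5,246.5)),ray0(C["top"],(264,273)))
print("bottom R",ray0(C["top"],(357,352)))
print("top L",tri((443.5,170),(247,306)),"top R",tri((445,128),(360,366)))
s,R,p=tool();print(rel([.4915,-.2183,.152]),rel([.4915,-.2183,.25]))
E
```

```text
bottom L [ 0.39692301 -0.05408788  0.        ] [ 0.39907388 -0.05883808  0.        ]
bottom R [ 0.22045554 -0.26856334  0.        ]
top L [ 0.37317723 -0.07123895  0.27551465] top R [ 0.2366679  -0.26058273  0.15446708]
[ 2.288 -1.406  0.625] [ 2.288 -1.407 -0.029]
```

```bash
python3 -m creep '[[1,0.1,-0.06,0,0],[1,0.3,-0.18,0,0],[1,0.5,-0.31,0,0],[1,0.7,-0.43,0,0],[1,0.9,-0.55,0,0],[1,1,-0.61,0,0]]' && python3 -m creep '[[1,0.2,-0.12,0,0],[1,0.4,-0.25,0,0],[1,0.6,-0.37,0,0],[1,0.8,-0.49,0,0],[1,1,-0.61,0,0],[1,1,-0.61,0,0]]' && python3 -m creep '[[1,0.14,-0.1,-0.04,0.2],[1,0.288,-0.18,-0.04,0.4],[1,0.288,-0.18,-0.04,0.6],[1,0.288,-0.18,-0.04,0.8],[1,0.288,-0.18,-0.04,1],[1,0.288,-0.18,-0.04,1]]' && python3 -m creep '[[1,0,0,0,0.2],[1,0,0,0,0.38],[1,0,0,0,0.38]]'
python3 - <<'E'
from h import *
look("wrist",["door_handle","door_hinge"],"pics/w1.png");look("scene",["door_handle"]);look("top",["door_handle"])
s,R,p=tool();print(s["tool_pos"],s["contact_force"],R[:,1]);print(rel([.4915,-.2183,.152]))
E
```

```text
time: 1.75
tool_pos: [0.3742, -0.4072, 0.4049]
tool_rot: [-3.141, -0.002, 0.465]
contact_force: [0.4, 0.8, 0.5]
finger_gap: 0.0915
grip_force: 0.0
time: 2.25
tool_pos: [0.4691, -0.2556, 0.4051]
tool_rot: [-3.14, -0.004, 0.47]
contact_force: [0.8, 0.8, 0.6]
finger_gap: 0.0919
grip_force: 0.0
time: 2.75
tool_pos: [0.492, -0.2191, 0.4108]
tool_rot: [3.141, -0.0, -0.067]
contact_force: [-0.1, -0.7, -0.0]
finger_gap: 0.0919
grip_force: 0.0
time: 3.0
tool_pos: [0.4918, -0.2193, 0.4108]
tool_rot: [3.141, -0.0, -0.263]
contact_force: [0.4, 0.3, 0.6]
finger_gap: 0.0916
grip_force: 0.0
wrist door_handle 0.58 [ 0.4892 -0.2137  0.1511]
wrist door_hinge 0.73 [ 0.5029 -0.0928  0.0022]
wrist door_hinge 0.63 [ 0.4958 -0.3591  0.1525]
scene door_handle 0.86 [ 0.4912 -0.2163  0.1526]
scene door_handle 0.6 [ 0.6181 -0.3335  0.0044]
[ 0.49191843 -0.21922309  0.41071866] [-0.03711342 -0.39557688  0.28818669] [-2.57169669e-01 -9.66366267e-01  1.34868241e-06]
[-0.004 -0.005  0.665]
```

View pics/w1.png

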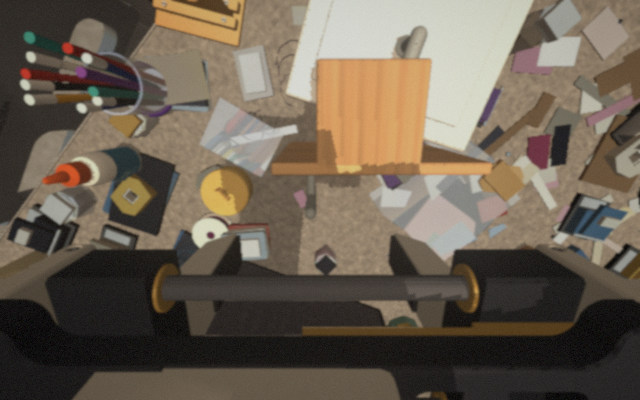

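The wrist view shows the door parallel to the closing line, with the handle at (310,195). I'll descend and grip.

```bash
python3 -m creep '[[0.7,-0.01,-0.012,0.15,0],[0.7,-0.01,-0.012,0.3,0],[0.7,-0.01,-0.012,0.45,0],[0.7,-0.01,-0.012,0.55,0],[0.7,-0.01,-0.012,0.62,0],[0.7,-0.01,-0.012,0.66,0],[0.7,-0.01,-0.012,0.66,0]]' 12 && python3 -m creep '[[0.3,0,0,0,0],[0,0,0,0,0],[0,0,0,0,0],[0,0,0,0,0],[0,0,0,0,0],[0,0,0,0,0]]' 12
python3 - <<'E'
from h import *
s,R,p=tool();g=p+R[:,2]*.159
H=np.array([.496,-.3595]);v=g[:2]-H;a0=np.arctan2(v[1],v[0]);print(g,np.linalg.norm(v),np.degrees(a0))
for d in (15,30,45,58):
    a=a0+np.radians(d);q=H+np.linalg.norm(v)*np.array([np.cos(a),np.sin(a)])
    print(d,np.round(R.T@(np.r_[q,g[2]]-g)/.15,3),q)
E
```

```text
time: 3.93
tool_pos: [0.4908, -0.217, 0.3108]
tool_rot: [-3.142, 0.002, -0.261]
contact_force: [-0.3, -0.5, 0.2]
finger_gap: 0.0647
grip_force: 0.0
time: 4.43
tool_pos: [0.491, -0.217, 0.3121]
tool_rot: [3.142, -0.001, -0.262]
contact_force: [-0.2, 0.6, -0.5]
finger_gap: 0.0287
grip_force: 0.0
[ 0.49111725 -0.21707327  0.15305759] 0.14251040673035412 91.963475247054
15 [-0.226  0.103 -0.   ] [ 0.45442088 -0.22319009]
30 [-0.417  0.26  -0.   ] [ 0.42055805 -0.2385962 ]
45 [-0.561  0.462 -0.   ] [ 0.39183647 -0.26224171]
58 [-0.64   0.662 -0.   ] [ 0.37262782 -0.28816614]
```

```bash
python3 -m creep '[[0,0,0,0,0],[0,0,0,0,0],[0,0,0,0,0],[0,0,0,0,0]]' 12; python3 -m creep '[[0,-0.07,0.03,0,0],[0,-0.15,0.063,0,-0.1],[0,-0.226,0.103,0,-0.2],[0,-0.226,0.103,0,-0.2]]' 12
```

```text
time: 4.77
tool_pos: [0.4912, -0.2154, 0.3117]
tool_rot: [-3.14, 0.001, -0.26]
contact_force: [0.3, 6.0, 2.8]
finger_gap: 0.0095
grip_force: 12.0
time: 5.1
tool_pos: [0.4521, -0.2217, 0.3117]
tool_rot: [-3.139, 0.003, -0.153]
contact_force: [-2.4, 10.0, 4.2]
finger_gap: 0.01
grip_force: 12.0
```

```bash
cat > sw.py <<'E'
from h import *
s,R,p=tool();g=p+R[:,2]*.159
H=np.array([.496,-.359]);v=g[:2]-H;a0=np.arctan2(v[1],v[0]);print(g,np.linalg.norm(v),np.degrees(a0),s["contact_force"])
for d in (8,16,24,32,40,46):
    a=a0+np.radians(d);q=H+.1456*np.array([np.cos(a),np.sin(a)])
    print(d,np.round(R.T@(np.r_[q,g[2]]-g)/.15,3),q)
E
python3 sw.py
```

```text
[ 0.45166103 -0.22120703  0.15270087] 0.14475098076047768 107.83711805931652 [-2.44005328  9.97534775  4.15950399]
8 [-0.119  0.064  0.   ] [ 0.43254544 -0.22795467]
16 [-0.225  0.148  0.   ] [ 0.41492499 -0.23806116]
24 [-0.318  0.247  0.   ] [ 0.39888258 -0.25052159]
32 [-0.396  0.357  0.   ] [ 0.38473044 -0.26509342]
40 [-0.459  0.477  0.   ] [ 0.37274404 -0.28149305]
46 [-0.494  0.573  0.   ] [ 0.36531756 -0.29480139]
```

```bash
python3 -m creep '[[0,-0.06,0.018,0,0],[0,-0.119,0.05,0,-0.1],[0,-0.175,0.09,0,-0.2],[0,-0.225,0.133,0,-0.3],[0,-0.275,0.183,0,-0.4],[0,-0.318,0.234,0,-0.5],[0,-0.318,0.234,0,-0.5]]' 12; python3 sw.py
```

```text
time: 5.68
tool_pos: [0.3992, -0.2504, 0.3116]
tool_rot: [-3.139, 0.004, 0.107]
contact_force: [-6.1, 6.6, 8.5]
finger_gap: 0.0096
grip_force: 12.0
[ 0.39859524 -0.25015459  0.1526274 ] 0.14606509132366707 131.8250685768778 [-6.05135731  6.57697882  8.5113038 ]
8 [-0.102  0.089  0.   ] [ 0.38475019 -0.26507003]
16 [-0.193  0.189  0.   ] [ 0.37276034 -0.28146713]
24 [-0.27   0.301  0.   ] [ 0.36316921 -0.29937332]
32 [-0.33   0.423  0.   ] [ 0.35616348 -0.31844007]
40 [-0.372  0.551  0.   ] [ 0.35187951 -0.33829628]
46 [-0.392  0.651 -0.   ] [ 0.35050489 -0.35347439]
```

```bash
python3 -m creep '[[0,-0.052,0.038,0,0],[0,-0.102,0.079,0,-0.1],[0,-0.15,0.128,0,-0.2],[0,-0.193,0.18,0,-0.3],[0,-0.21,0.204,0,-0.3],[0,-0.21,0.204,0,-0.3]]' 12; python3 -m creep '[[0.2,0,0,0,0],[0.3,0,0,0,0],[0.4,0,0,0,0],[0.4,0,0,0,0],[0.4,0,0,0,0]]'; python3 - <<'E'
from h import *
print(manip.observe()["finger_gap"])
c=look("scene",["door_handle","pull_bar","lid_front","dry_box"],"pics/s2.png");look("top",["door_handle","pull_bar","lid_front","dry_box"])
E
```

```text
time: 6.18
tool_pos: [0.3707, -0.284, 0.3114]
tool_rot: [-3.138, 0.005, 0.26]
contact_force: [-10.8, 6.6, 13.1]
finger_gap: 0.0096
grip_force: 12.0
time: 6.6
tool_pos: [0.3737, -0.2841, 0.3118]
tool_rot: [3.141, -0.0, 0.262]
contact_force: [-0.3, 0.4, 0.0]
finger_gap: 0.0357
grip_force: 0.0
0.035728320854352826
scene door_handle 0.58 [ 0.3708 -0.2837  0.1511]
scene door_handle 0.26 [ 0.4407 -0.0529 -0.0023]
scene pull_bar 0.49 [ 0.5762 -0.3066  0.1529]
scene lid_front 0.61 [ 0.5394 -0.2887  0.1128]
scene lid_front 0.16 [ 0.3699 -0.2843  0.1512]
scene dry_box 0.91 [ 0.6156 -0.3328  0.0025]
top door_handle 0.68 [ 0.6126 -0.3374  0.0018]
top pull_bar 0.7 [ 0.5764 -0.3089  0.1609]
top lid_front 0.65 [ 0.5471 -0.2918  0.1142]
top dry_box 0.61 [ 0.616  -0.3362  0.0028]
```

View pics/s2.png

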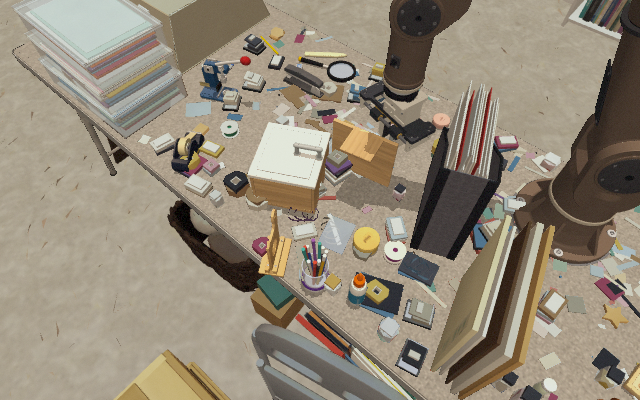

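The door stands wide open and the bar is clear at (307,150). I'll lift off the handle and go above the bar.

```bash
python3 -m creep '[[0.5,0,0,-0.1,0],[0.5,0,0,-0.3,0],[0.5,0,0,-0.5,0],[0.5,0,0,-0.65,0],[0.5,0,0,-0.7,0],[0.7,0.15,0.06,-0.7,0],[0.9,0.35,0.14,-0.7,0],[0.9,0.6,0.24,-0.7,0],[0.9,0.8,0.32,-0.7,0],[0.9,1,0.4,-0.7,0],[0.9,1,0.4,-0.7,0]]' && python3 -m creep '[[0.9,0.14,0.05,0,0.2],[0.9,0.27,0.106,0,0.4],[0.9,0.27,0.106,0,0.6],[0.9,0.27,0.106,0,0.8],[0.9,0.27,0.106,0,1],[0.9,0.27,0.106,0,1]]' && python3 -m creep '[[0.9,0,0,0,0.2],[0.9,0,0,0,0.4],[0.9,0,0,0,0.6],[0.9,0,0,0,0.6],[0.9,0,0,0,0.6]]'
python3 - <<'E'
from h import *
look("wrist",["pull_bar","lid_front","dry_box","door_handle"],"pics/w3.png");look("scene",["pull_bar","door_handle","lid_front"]);look("top",["pull_bar"])
m=manip.cut_out("wrist","pull_bar")
for d in m[:2]:
    ys,xs=np.nonzero(d["pixels"]); print(d["p"],len(xs),cv2.minAreaRect(np.c_[xs,ys].astype(np.float32)))
s,R,p=tool();print(p,s["contact_force"],R[:,1]);print(rel([.5763,-.3083,.156]))
E
```

```text
time: 8.02
tool_pos: [0.5389, -0.3021, 0.415]
tool_rot: [-3.141, -0.002, 0.265]
contact_force: [-0.6, 0.8, -0.5]
finger_gap: 0.0803
grip_force: 0.0
time: 8.52
tool_pos: [0.5772, -0.3079, 0.4157]
tool_rot: [3.142, 0.001, -0.266]
contact_force: [-0.1, 0.7, 0.4]
finger_gap: 0.0825
grip_force: 0.0
time: 8.93
tool_pos: [0.5771, -0.308, 0.4164]
tool_rot: [3.141, 0.0, -0.57]
contact_force: [0.7, 0.7, 0.3]
finger_gap: 0.0827
grip_force: 0.0
wrist pull_bar 0.68 [ 0.5762 -0.3101  0.1549]
wrist lid_front 0.65 [ 0.5456 -0.2928  0.114 ]
wrist dry_box 0.97 [ 6.114e-01 -3.382e-01 -4.000e-04]
wrist dry_box 0.71 [ 0.495  -0.3608  0.1501]
scene pull_bar 0.81 [ 0.5786 -0.3106  0.1523]
scene pull_bar 0.49 [ 0.4433 -0.0509 -0.0017]
scene door_handle 0.88 [ 0.3722 -0.2831  0.1505]
scene lid_front 0.86 [ 0.5406 -0.2919  0.1125]
scene lid_front 0.39 [ 0.4915 -0.3593  0.1502]
0.68 1122 ((318.5, 199.0), (82.0, 17.0), 90.0)
[ 0.57714177 -0.3081142   0.4167572 ] [ 0.51041196 -0.08467649  0.76676533] [-5.44470312e-01 -8.38780113e-01 -3.36545667e-05]
[-0.004  0.004  0.678]
```

View pics/w3.png

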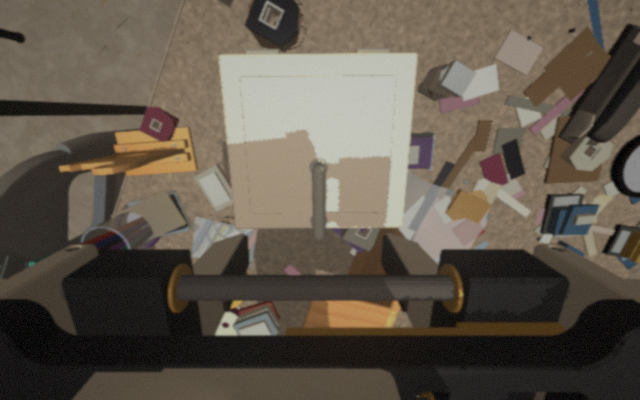

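The bar is vertical in the wrist view at column 318, so the fingers are centred on it. I'll descend and grip.

```bash
python3 -m creep '[[0.7,0,0.01,0.15,0],[0.6,0,0.01,0.3,0],[0.6,0,0.01,0.45,0],[0.6,0,0.01,0.55,0],[0.6,0,0.01,0.63,0],[0.6,0,0.01,0.68,0],[0.6,0,0.01,0.69,0],[0.6,0,0.01,0.69,0]]' 45 && python3 -m creep '[[0,0,0,0,0],[0,0,0,0,0],[0,0,0,0,0],[0,0,0,0,0],[0,0,0,0,0],[0,0,0,0,0],[0,0,0,0,0],[0,0,0,0,0],[0,0,0,0,0]]' 45
```

```text
time: 10.2
tool_pos: [0.5774, -0.3115, 0.3253]
tool_rot: [-3.139, -0.014, -0.577]
contact_force: [-29.1, 4.8, 80.7]
finger_gap: 0.0552
grip_force: 46.8
time: 10.95
tool_pos: [0.581, -0.3056, 0.3253]
tool_rot: [-3.132, -0.015, -0.57]
contact_force: [-14.3, 23.0, 77.1]
finger_gap: 0.0291
grip_force: 58.4
```

```bash
python3 -m creep '[[0.29,0,0,-0.08,0],[0.29,0,0,-0.08,0]]'; python3 - <<'E'
from h import *
c=look("scene",["pull_bar","lid_front","door_handle"]);b=look("wrist",["pull_bar","lid_front"])
A=cv2.resize(c["color"][90:230,230:430,::-1],(570,400),interpolation=cv2.INTER_CUBIC)
B=cv2.resize(b["color"][:,:,::-1],None,fx=1,fy=1)
cv2.imwrite("pics/c4a.png",A);cv2.imwrite("pics/c4b.png",B)
E
```

```text
time: 11.12
tool_pos: [0.5774, -0.3095, 0.3297]
tool_rot: [-3.14, -0.007, -0.575]
contact_force: [0.1, -1.1, 0.1]
finger_gap: 0.0263
grip_force: 0.0
scene pull_bar 0.55 [ 0.5808 -0.3084  0.1538]
scene lid_front 0.73 [ 0.5432 -0.2889  0.1131]
scene door_handle 0.98 [ 0.3692 -0.2858  0.1526]
wrist pull_bar 0.84 [ 0.5752 -0.3097  0.1534]
wrist lid_front 0.76 [ 0.5436 -0.2922  0.1132]
```

View pics/c4a.png

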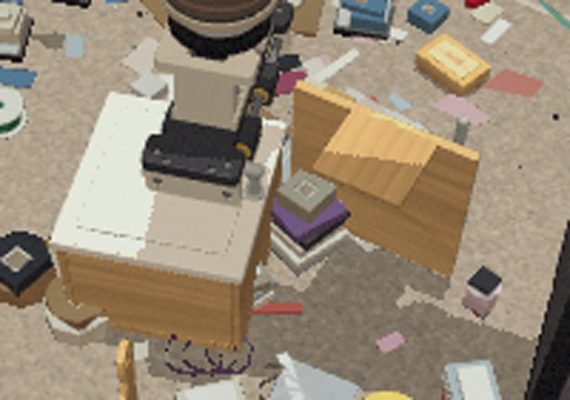

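View pics/c4b.png

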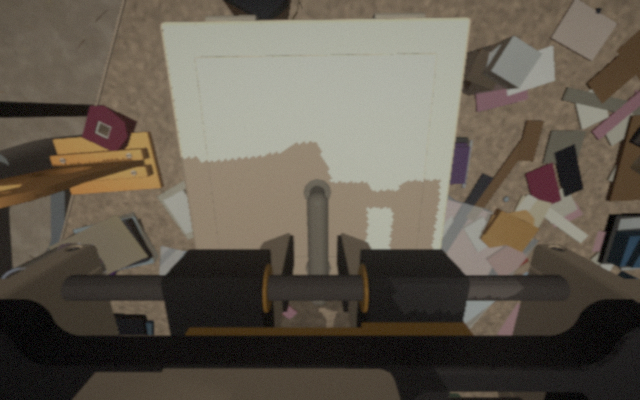

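The fingers straddle the bar at about (318,240) in the wrist view. The tips pressed on something below, though, earlier than the geometry predicts. I'll let the arm settle at the raised height and re-read.

```bash
python3 -m creep '[[0.3,0,0,0,0],[0.3,0,0,0,0],[0.3,0,0,0,0]]'; python3 -m creep '[[0.3,0,0,0.02,0],[0.3,0,0,0.02,0],[0.3,0,0,0.02,0]]'; python3 - <<'E'
from h import *
s,R,p=tool();print(p,R,s["contact_force"],s["tau"],s["joint_pos"])
E
```

```text
time: 11.72
tool_pos: [0.5763, -0.3094, 0.3249]
tool_rot: [3.141, 0.0, -0.576]
contact_force: [0.6, -0.5, -0.3]
finger_gap: 0.0277
grip_force: 0.0
time: 11.97
tool_pos: [0.5763, -0.3093, 0.3219]
tool_rot: [3.141, 0.0, -0.576]
contact_force: [1.0, -0.1, -0.1]
finger_gap: 0.0276
grip_force: 0.0
[ 0.57625232 -0.30929873  0.32193728] [[ 8.38665059e-01 -5.44647346e-01 -4.33613311e-04]
 [-5.44647334e-01 -8.38665164e-01  1.56343599e-04]
 [-4.48808505e-04  1.05046420e-04 -9.99999894e-01]] [ 0.98207878 -0.09918928 -0.12136205] [ 4.50992840e-03 -7.28851962e+01  2.12424740e+00 -2.91283590e+01
 -8.70677090e-03 -1.19560892e-01  1.09658573e-03] [ 0.36319947  0.55220101  0.07278726  1.59671664 -0.0454596   0.99479047
 -1.6967759 ]
```

No contact at this height, and the bar is well inside the pads. I'll close here.

```bash
python3 -m creep '[[0.2,0,0,0,0],[0.1,0,0,0,0],[0,0,0,0,0],[0,0,0,0,0],[0,0,0,0,0],[0,0,0,0,0],[0,0,0,0,0]]' 45; python3 - <<'E'
from h import *
c=look("scene",["pull_bar","lid_front","door_handle"])
E
```

```text
time: 12.55
tool_pos: [0.5756, -0.3106, 0.3223]
tool_rot: [3.14, 0.0, -0.577]
contact_force: [-2.9, -4.9, 0.6]
finger_gap: 0.0106
grip_force: 45.0
scene pull_bar 0.51 [ 0.5765 -0.3101  0.1536]
scene lid_front 0.79 [ 0.5414 -0.2917  0.1162]
scene door_handle 0.83 [ 0.3714 -0.2887  0.1507]
```

```bash
python3 -m creep '[[0,0,0,-0.01,0],[0,0,0,-0.02,0],[0,0.005,0,-0.03,0],[0,0.01,0,-0.04,0],[0,0.01,0,-0.04,0]]' 45;python3 -m creep '[[0,0.003,0,-0.01,0],[0,0.006,0,-0.02,0],[0,0.008,0,-0.03,0],[0,0.01,0,-0.04,0],[0,0.01,0,-0.04,0]]' 45
```

```text
time: 13.17
tool_pos: [0.5769, -0.3114, 0.3264]
tool_rot: [3.139, 0.001, -0.577]
contact_force: [2.0, -6.9, -13.4]
finger_gap: 0.0105
grip_force: 45.0
time: 13.58
tool_pos: [0.5788, -0.3127, 0.3335]
tool_rot: [3.14, -0.002, -0.577]
contact_force: [3.0, -7.3, -8.8]
finger_gap: 0.0109
grip_force: 45.0
```

```bash
python3 -m creep '[[0,0.008,0,-0.015,0],[0,0.014,0,-0.03,0],[0,0.022,0,-0.045,0],[0,0.03,0,-0.06,0],[0,0.038,0,-0.07,0],[0,0.038,0,-0.075,0],[0,0.038,0,-0.075,0],[0,0.038,0,-0.075,0],[0,0.038,0,-0.075,0],[0,0.038,0,-0.075,0]]' 45; python3 - <<'E'
from h import *
look("scene",["pull_bar","lid_front","door_handle"]);look("wrist",["pull_bar","lid_front","glue_bottle","tin_gold"]);look("top",["lid_front","ribbon_spool","tin_gold","glue_bottle"])
s=manip.observe();print(s["time"],s["tool_pos"],s["contact_force"],s["qvel"].round(3))
E
```

```text
time: 14.42
tool_pos: [0.5832, -0.3155, 0.3445]
tool_rot: [3.14, -0.0, -0.577]
contact_force: [1.5, -7.7, -8.9]
finger_gap: 0.0104
grip_force: 45.0
scene pull_bar 0.59 [ 0.5825 -0.3121  0.1727]
scene lid_front 0.96 [ 0.5451 -0.2885  0.1406]
scene door_handle 0.6 [ 0.3689 -0.2847  0.154 ]
wrist pull_bar 0.78 [ 0.585  -0.3185  0.1785]
wrist pull_bar 0.61 [ 0.6142 -0.3365 -0.0017]
wrist glue_bottle 0.59 [ 0.578   0.0197 -0.    ]
top lid_front 0.94 [ 0.5461 -0.2941  0.1439]
top ribbon_spool 0.64 [ 0.4497 -0.0491  0.0037]
top tin_gold 0.71 [ 5.030e-01 -1.023e-01 -2.000e-04]
top glue_bottle 0.89 [0.5762 0.0206 0.0022]
15.1167 [ 0.58323006 -0.31547173  0.34446073] [ 1.99220305 -7.36566577 -9.04398303] [ 0.001  0.001 -0.001  0.001 -0.     0.001 -0.001]
```

The gap is about 29 mm (lid about 0.18 rad). The arm is at rest and gripping, the door is at about 1.25 rad, and the bystanders haven't moved.

```bash
python3 -c "
from bench import manip
print(manip.sign_off())"
```

```text
the job is handed in; nothing more can be done
None
```

The job is handed in, with no verdict returned: the door is open about 1.25 rad and the gripper holds the pull bar still with the lid about 29 mm ajar; on the first descent to the bar the fingertips pressed on something, with the wrist force reading about 80 N (limit 120 N), before I raised the arm and regripped.

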